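# Pin the clamshell drill jig shut and hold it pressed

## Robot

A 6-joint arm with a two-finger parallel gripper is mounted at the origin on a cart in front of the work surface, level with it; the furniture and walls round the work are solid. World frame = base frame: x ahead of the robot, y to its left, z up, the work surface at z = 0. Lengths are in mm, angles in rad, forces in N, time in s.
With the tool pointing down it reaches from about 350 to 875 mm from the base axis. Payload 4.2 kg.
Tool frame: the origin (TCP) lies midway between the tips of the shut fingers; the grasp point (between the pads) lies 19 mm behind it; z points along the fingers, y is the direction in which the jaws open and shut (so a half turn about z gives the same grasp; the last joint's range is limited). The gripper opens to 87 mm and grips with 3 to 60 N. Pads are 19 mm wide; open, the fingers measure 117 mm over their backs; the gripper's body (75 mm by 190 mm) begins 51 mm behind the grasp point.
Start: joints at [-1.082, 0.385, 0.008, 0, -1.194, -0.259], TCP at [142.382, -608.545, 222.55] pointing down, gripper open.
Joint ranges: [-3.14, 3.14], [-1.21, 2.06], [-1.07, 1.41], [-3.16, 2.05], [-2.99, -0.16], [-3.1, 3.1]. Speed limits (rad/s): [2.79, 2.79, 3.14, 3.14, 3.14, 3.14].

## Interface

Orientations are given as [roll, pitch, yaw] about the fixed x, y, z axes, in that order (R = Rz(yaw) Ry(pitch) Rx(roll)).
In Python, from cell import robot gives the robot as it stands.
- The arm moves only by the shell command python3 -m handwheel 'ROWS' [FORCE]. ROWS is JSON, one flat list of numbers, 5 for each row, row after row: the shift along the tool's x, y, z in cm, then the turn about the tool's z in rad, then the opening, from 0 (shut) to 1 (fully open). A call has 1 to 8 rows; each row is the pose to reach, as a shift and turn from the pose commanded when the call began, along the tool's axes at that moment; what a row does not reach only later rows make up. A row lasts 1/12 s, in which the tool goes at most 41.7 mm and 7.16 degrees, less where a joint would pass 70% of its speed; a pose out of reach is approached as far as the arm can. A call with a gripper value outside its range is refused whole. The fingers move at their own pace and stop on an object; FORCE is the grip in N (left out, the last holds). Time passes only in rows, so rows that repeat a pose let the fingers close. It gives the time, the measured TCP pose, the force and the opening at its end, in the units of the state.
- robot.sense(): the state, without advancing time (a new reading comes with each control period).
- robot.read_camera(name): name is "side" or "top"; returns a dict with "img" (400x640x3 uint8, red, green, blue), "mtx" (3x3 intrinsics, pixels), "xyz" and "orientation" of the camera in the world. Camera axes: x right, y up, looking along -z (the intrinsics and any distortion apply to the point x, -y, -z); pixel columns grow to the right and rows downward; lengths in mm; the calibration is good to about 2 mm. A picture is of the moment at which its call begins. There is no depth.
- robot.sign_off(): hands the job in, once; it reports no verdict.
The state is a dict: "t": time; "q": joint angles; "qvel": joint speeds; "joint_efforts": joint torques, N m; "tool_pos": TCP position; "tool_rot": TCP orientation; "force": force on the tool from outside, world axes, zero at the start; "wrist_torque": the same for the moment, N m; "gripper_width": opening from 0.0 (shut) to 1.0 (fully open).
Only numpy, scipy, OpenCV 4.12 (cv2) and the standard library are available. Lean on these libraries where they do the work, as an engineer would, in place of code of your own. Each camera call takes 0.05 s, during which the arm holds its last target. There are 200 camera calls.

## Task

A sprocket lies in the open drill jig: first swing the jig's hinged lid down onto it, then take the long pin from the rack and push it through the hole in the lid into the hole in the base below, until the pin's flange bears on the lid. The rubber pads keep the lid slightly ajar, so press down on the pin until the lid is fully shut, and finish while holding it like that: the gripper stays on the pin and keeps the jig pressed shut. Leave the short pin in the rack and do not disturb the piston, the bearing or the clutch basket.

Things in the scene. Friction and masses are not known exactly. Their poses are not given: they have to be found in the camera images.
- jig: clamshell drill jig, fixed: dark steel base 110 x 180 mm with a sprocket in its nest. Origin at the centre of its underside (z = 0); x across its width, y towards the hinge, z up. Hinge at its +y end (two steel cheeks 52 mm high, outer faces at x = +-53 mm); at its -y end a steel post 100 x 35 mm, 38 mm high, with the base hole
- hinge_line (a point): middle of the lid's hinge axis, which runs along the jig's x axis; fixed to the jig at jig y = +75 mm, z = 45 mm
- base_hole (a point): mouth of the round vertical hole in the base's post, at jig y = -65 mm, z = 38 mm; 12 mm in diameter with a 2 mm chamfer, open right through to the bench. Axes as the jig's
- lid_hole (a point): centre of the lid's round hole (13 mm, 2 mm chamfer) on its outer face, 140 mm from the hinge axis; z = the lid's outward normal, -y points to the free end. Lid: aluminium plate 80 mm wide, 10 mm thick, mid-plane through the hinge axis, from 12 to 162 mm from it; three 5 mm high drill bushes between 40 and 110 mm from the axis, flat elsewhere
- lid_hinge (a joint): opening of the lid, rad: 0 = down on its rubber pads, 0.05 rad ajar; grows as the free end swings up (starts 0.8 to 1.2). The lid's angle above level is lid_hinge + 0.05 - lid_press. Stiff hinge: the lid stays at any angle, 1 to 3 N near its free end swings it. Push it on its outer face
- lid_press (a joint): squeeze of the rubber pads, rad: 0 = lid resting ajar (hole about 7 mm high), 0.05 = fully shut and level, lid top at z = 50 mm, solid stop. Springs back when let go; pressed at the hole it yields from about 1 N and is shut at about 5 N. With the lid ajar the two holes are in line within 0.5 mm
- pin_rack: dark steel block 95 x 45 x 30 mm, fixed to the bench; origin at the centre of its underside, x along its length. Two holes 50 mm apart along x (x = +-25 mm), 20 mm deep, hold the two pins upright; which pin is in which hole varies
- long_pin: the long steel pin, upright in the rack, about 80 g; origin at its lower tip, z up along it. From the tip: shank 10 mm in diameter, 42 mm long, with a 4 mm tapered end (6 mm at the tip); flange 30 mm in diameter from 42 to 48 mm; knob 16 mm in diameter from 48 to 78 mm. In the rack its tip is at z = 10 mm, its flange 22 mm above the rack
- long_pin_knob (a point): centre of the long pin's knob, on its axis, 63 mm above its tip: where to grasp it
- long_pin_tip (a point): lower tip of the long pin; with the pin home and the lid shut it is 30 mm below the mouth of the base hole
- short_pin_knob (a point): centre of the knob of the short pin, which is the same but for a shank only 22 mm long, so that its flange sits just above the rack; to be left in the rack
- piston: bystander: engine piston, 66 mm in diameter, 57 mm high, standing on the bench; origin at its underside
- bearing: bystander: ball bearing, 62 mm in diameter, 16 mm high, lying on the bench; origin at its underside
- clutch_basket: bystander: clutch basket, 121 mm in diameter, 47 mm high, lying on the bench; origin at its underside
Things that resemble listed ones, but are neither listed nor needed, are in the scene too. What is shaped like the long_pin but green or purple is not meant.

How it is judged (in metres and radians):
On the way, in this order (a step that is already met when the one before it is completed fails the run):
1. the lid has been swung down onto the sprocket (value of joint lid_hinge below 0.04 rad), for 0.2 s.
2. the long pin passes through the lid's hole into the base hole (value of joint lid_hinge below 0.04 rad and horizontal distance between long_pin_tip and base_hole below 0.004 m and z of long_pin_tip in the frame of base_hole below -0.005 m), for 0.1 s.
At the end, for the whole second after the job is handed in: lid pressed fully shut (lid_press over 0.040, lid_hinge under 0.02); long pin upright (0.12 rad) through both holes, tip at least 26.5 mm below the base hole's mouth and within 4 mm of its axis, fingers still bearing on it (over 2 N); short pin within 20 mm of its place (value of joint lid_hinge below 0.02 rad and value of joint lid_press above 0.04 rad and horizontal distance between long_pin_tip and base_hole below 0.004 m and z of long_pin_tip in the frame of base_hole below -0.0265 m and angle between the z axis of long_pin and the z axis of jig, either way round below 0.12 rad and contact force between the fingers and long_pin above 2 N and distance of short_pin_knob from where it was at the start of the episode below 0.02 m); the arm keeps its last pose, push and grip.
It fails at once if the short pin is taken or knocked out of the rack (distance of short_pin_knob from where it was at the start of the episode above 0.02 m).
It fails at once if the piston, bearing or clutch basket is shifted by over 30 mm (distance of any of piston, bearing, clutch_basket from where it was at the start of the episode above 0.03 m).
It also fails if it takes over 64 s, if anything falls off the work surface, if the arm or the gripper's body presses on something with over 40 N, if the wrist force passes 120 N, or if a joint passes its speed limit or range.

## Working session

There is one attempt and no reset: what is moved stays moved. The work goes in short steps, Python scripts to look and compute and a shell command to move; the robot and the scene stay as the last step left them, time stands still between calls to the robot, and variables do not carry over. Pictures are saved under pics/ and viewed, about 8 in all and at most 12, crops included, and the job is handed in when it is done.

```bash
mkdir -p pics; python3 - <<'E'
from cell import robot
import cv2,numpy as np
for n in("side","top"):
    c=robot.read_camera(n); cv2.imwrite(f"pics/{n}0.png",c["img"][:,:,::-1]); print(n,c["mtx"],c["xyz"],c["orientation"],[k for k in c])
print(robot.sense())
E
```

```text
side [[391.53272704   0.         319.58099304]
 [  0.         391.53272704 204.72540651]
 [  0.           0.           1.        ]] [ 474.64759194 -640.7398248   662.65481911] [ 0.96934023  0.02062073 -0.04882672] ['img', 'mtx', 'xyz', 'orientation']
top [[461.85530252   0.         321.37104443]
 [  0.         461.85530252 193.11447839]
 [  0.           0.           1.        ]] [ 289.48454019  214.26478774 1233.8286792 ] [ 0.16985835 -0.01711644 -1.57823548] ['img', 'mtx', 'xyz', 'orientation']
{'t': 0.1, 'q': array([-1.08240789e+00,  3.85464230e-01,  6.75189500e-03, -3.92748261e-04,
       -1.19401372e+00, -2.58615572e-01]), 'qvel': array([ 0.00066252, -0.00371237,  0.00178806,  0.00225707, -0.00037273,
       -0.0015367 ]), 'joint_efforts': array([-6.50309739e-04, -3.91689241e+01,  1.87934124e+01,  4.23185527e+00,
        1.34432246e-02, -7.39934671e-05]), 'tool_pos': array([ 142.23613016, -608.04211746,  221.5804351 ]), 'tool_rot': array([ 3.13963375e+00, -1.40736059e-04, -2.91196451e+00]), 'force': array([0.06421539, 1.44510022, 0.09780103]), 'wrist_torque': array([-0.01854201,  0.0718434 ,  0.00398263]), 'gripper_width': 0.9978498040437839}
```

View pics/side0.png

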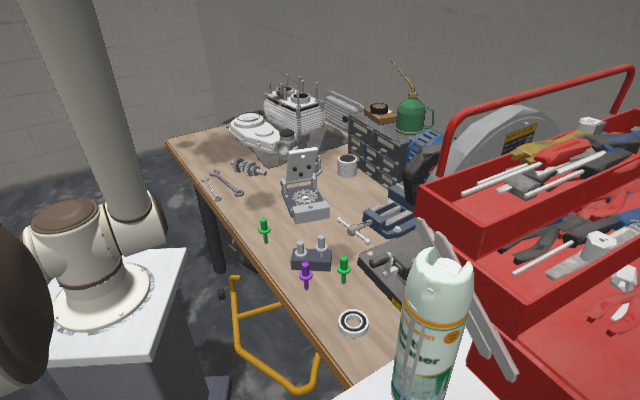

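View pics/top0.png

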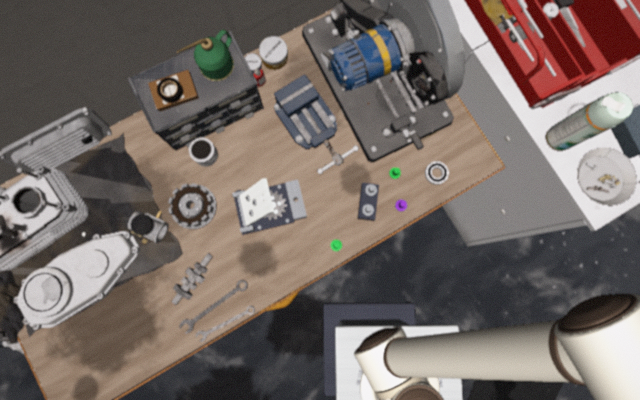

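The side view shows the jig at about (305,185) with its lid up, and the rack at (311,258) holding two steel pins with knobs at (300,245) and (321,241). The top view shows the jig at (270,205) and the rack at (368,200). Decoys are the green pins at (264,228) and (344,265) and the purple one at (306,270) in the side view. Next is a close crop.

```bash
python3 - <<'E'
import cv2,numpy as np
s=cv2.imread("pics/side0.png");t=cv2.imread("pics/top0.png")
a=cv2.resize(s[140:280,265:345],None,fx=4.2,fy=4.2,interpolation=cv2.INTER_CUBIC)
b=cv2.resize(t[170:250,225:385],None,fx=2.9,fy=2.9,interpolation=cv2.INTER_CUBIC)
b=cv2.resize(t[170:250,225:315],None,fx=5,fy=5,interpolation=cv2.INTER_CUBIC)
c=cv2.resize(t[175:225,345:415],None,fx=4,fy=4,interpolation=cv2.INTER_CUBIC)
o=np.zeros((max(588,0),800,3),np.uint8);o[:588,:336]=a[:588];o[:400,340:790]=b[:400];o[400:588,340:620]=c[:188]
cv2.imwrite("pics/crop1.png",o)
E
```

```text
(no output)
```

View pics/crop1.png

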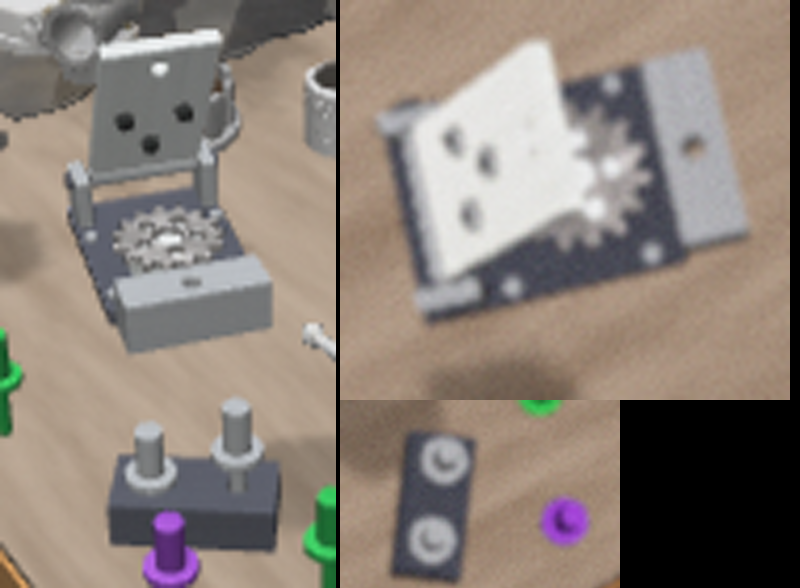

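The crop shows the long pin is the right-hand one in the side view: its flange is raised and the shank is visible, knob top at about (321,236) side and (371,190) top. The left pin's flange sits on the rack, so it is the short one. The candidates are steel (321,240), steel (300,245, short), green (264,228), green (344,265) and purple (306,270). I choose (321,240).

```bash
cat > h.py <<'E'
import numpy as np,cv2
from cell import robot
from scipy.spatial.transform import Rotation as R
def cam(n,save=None):
    c=robot.read_camera(n)
    if save: cv2.imwrite(save,c["img"][:,:,::-1])
    return c
def ray(c,p):
    d=np.linalg.inv(c["mtx"])@[p[0],p[1],1]; return c["xyz"],R.from_euler("xyz",c["orientation"]).apply(d*[1,-1,-1])
def plane(c,p,z):
    o,d=ray(c,p); return o+d*(z-o[2])/d[2]
def tri(c1,p1,c2,p2):
    o,d=ray(c1,p1);q,e=ray(c2,p2)
    s=np.linalg.lstsq(np.c_[d,-e],q-o,rcond=None)[0]; a,b=o+s[0]*d,q+s[1]*e
    return (a+b)/2,np.linalg.norm(a-b)
def proj(c,X):
    v=R.from_euler("xyz",c["orientation"]).inv().apply(np.array(X)-c["xyz"])*[1,-1,-1]; u=c["mtx"]@v; return u[:2]/u[2]
def to_tool(X,z=None):
    s=robot.sense(); return R.from_euler("xyz",s["tool_rot"]).inv().apply(np.array(X)-s["tool_pos"])/10
E
python3 - <<'E'
from h import *
np.set_printoptions(precision=1,suppress=True)
s=cam("side");t=cam("top")
S=lambda x,y:(265+x/4.2-.4,140+y/4.2-.4)
T=lambda x,y:(225+(x-340)/5-.4,170+y/5-.4)
C=lambda x,y:(345+(x-340)/4-.4,175+(y-400)/4-.4)
print("hole",plane(s,S(192,282),38),plane(t,T(694,145),38),tri(s,S(192,282),t,T(694,145)))
print("post top corners T",[plane(t,T(*p),38) for p in((640,67),(705,48),(748,236),(688,248))])
print("post top corners S",[plane(s,S(*p),38) for p in((118,293),(126,318),(271,286),(263,260))])
print("long flange top z58",plane(s,S(237,450),58),plane(t,C(445,460),58))
print("long knob top",plane(s,S(236,405),88),"short flange z38",plane(s,S(151,470),38),plane(t,C(433,540),38), "short top", plane(s,S(149,429),68))
print("lid tip",tri(s,S(102,44),t,T(478,100)))
print("lid corners far", [plane(t,T(*p),160) for p in((543,42),(580,195))],[plane(s,S(*p),160) for p in ((101,48),(220,34))])
for p in ((105,52),(218,38)): print(ray(s,S(*p)))
E
```

```text
hole [479.8 261.3  38. ] [480.2 260.4  38. ] (array([479.9, 260.4,  38.7]), np.float64(0.25519476259556123))
post top corners T [array([521.9, 288.9,  38. ]), array([532. , 254.7,  38. ]), array([432.1, 232.2,  38. ]), array([426. , 263.4,  38. ])]
post top corners S [array([430.6, 252.4,  38. ]), array([436. , 223.7,  38. ]), array([532. , 252.5,  38. ]), array([528.7, 283.7,  38. ])]
long flange top z58 [500.1  64.7  58. ] [499.7  64.3  58. ]
long knob top [500.2  67.8  88. ] short flange z38 [450.8  74.2  38. ] [450.2  71.   38. ] short top [451.2  74.7  68. ]
lid tip (array([452.9, 350.5, 178.7]), np.float64(52.649085058129195))
lid corners far [array([510.4, 327.3, 160. ]), array([437.3, 309. , 160. ])] [array([425.4, 368.2, 160. ]), array([506.8, 382.2, 160. ])]
(array([ 474.6, -640.7,  662.7]), array([-0. ,  0.9, -0.5]))
(array([ 474.6, -640.7,  662.7]), array([ 0. ,  0.9, -0.4]))
```

```bash
cat >> h.py <<'E'
np.set_printoptions(precision=2,suppress=True)
yaw=.25; HOLE=np.array([480,260.6,38]); X=np.array([np.cos(yaw),np.sin(yaw),0]);Y=np.array([-np.sin(yaw),np.cos(yaw),0]);Z=np.array([0,0,1.])
HINGE=HOLE+140*Y+7*Z
def lid(r,a,off=0,x=0): return HINGE+r*(-np.cos(a)*Y+np.sin(a)*Z)+off*(np.sin(a)*Y+np.cos(a)*Z)+x*X
E
python3 - <<'E'
from h import *
s=cam("side");t=cam("top")
S=lambda p:((p[0]-265+.4)*4.2,(p[1]-140+.4)*4.2)
T=lambda p:((p[0]-225+.4)*5+340,(p[1]-170+.4)*5)
for a in np.arange(.8,1.3,.1):
    print(round(a,2),*[v for x in(-40,40) for v in(S(proj(s,lid(162,a,5,x))),T(proj(t,lid(162,a,5,x))))], S(proj(s,lid(140,a,-5))))
g=robot.sense()["tool_pos"]
for P in([142,-608,300],[400,0,300],[450,420,300]): print(to_tool(P))
E
```

```text
0.8 (np.float64(111.29830205217051), np.float64(103.40652335976974)) (np.float64(640.3474272361016), np.float64(201.02957399343464)) (np.float64(232.17405150623233), np.float64(83.6560105310495)) (np.float64(599.3254139216683), np.float64(38.3077157729532)) (np.float64(170.35839333088816), np.float64(118.84313790751925))
0.9 (np.float64(105.6335949946066), np.float64(80.12781162428286)) (np.float64(612.6754197328817), np.float64(204.82518424137507)) (np.float64(226.14667925458178), np.float64(60.85869299213875)) (np.float64(571.5654147288371), np.float64(40.413521840642204)) (np.float64(165.59965260958015), np.float64(98.67764342674197))
1.0 (np.float64(99.79580261686856), np.float64(58.20498787775672)) (np.float64(582.6155283724348), np.float64(209.59848192015795)) (np.float64(219.7831826264019), np.float64(39.41647703029721)) (np.float64(541.4913108472317), np.float64(43.640897033151845)) (np.float64(160.5746920377493), np.float64(79.44823507470359))
1.1 (np.float64(93.8698486393272), np.float64(37.92542455130993)) (np.float64(550.5153159297897), np.float64(215.31081052826093)) (np.float64(213.17791203127504), np.float64(19.608835941997157)) (np.float64(509.45230671321224), np.float64(47.97620050436518)) (np.float64(155.35445972058514), np.float64(61.40507467338357))
1.2 (np.float64(87.93955482744319), np.float64(19.53773673643984)) (np.float64(516.7758837251047), np.float64(221.9046270280236)) (np.float64(206.42660182983832), np.float64(1.677259998701867)) (np.float64(475.8494666932165), np.float64(53.385144264111915)) (np.float64(150.01158949941586), np.float64(44.77244929426473))
[ 0.02  0.05 -7.78]
[-38.94  53.38  -7.74]
[-53.38  93.14  -7.72]
```

```bash
python3 -m handwheel '[0,0,-4,0,0, 0,0,-8,0,0, -2,3,-8,0,0, -4,6,-8,0,0, -6,9,-8,0,0, -8,12,-8,0,0, -10,15,-8,0,0, -12,17.5,-8,0,0]' 20; python3 -m handwheel '[-2,3,0,0,0, -4,6,0,0,0, -6,9,0,0,0, -8,12,0,0,0, -10,15,0,0,0, -12,17.5,0,0,0, -14,20,0,0,0, -16,22,0,0,0]'; python3 - <<'E'
from h import *
for P in([400,0,300],lid(150,1.03,70),lid(150,1.03,25)): print(P,to_tool(P))
print(robot.sense())
E
```

```text
t: 0.97
tool_pos: [219.2, -408.7, 302.7]
tool_rot: [-3.142, 0.0, -2.912]
force: [0.6, 0.3, -0.1]
gripper_width: 0.476
t: 1.63
tool_pos: [325.0, -158.3, 303.0]
tool_rot: [-3.141, 0.002, -2.911]
force: [0.6, -0.3, 0.9]
gripper_width: 0.003
[400, 0, 300] [-10.93  13.7    0.32]
[449.62 379.57 209.63] [-24.42  49.51   9.37]
[459.17 342.19 186.47] [-24.49  45.66  11.69]
{'t': 1.6333, 'q': array([ 0.  , -0.15, -0.41, -0.  , -1.31, -1.34]), 'qvel': array([ 0.9 ,  0.06,  0.05,  0.01,  0.02, -0.88]), 'joint_efforts': array([ -3.35, -12.51,  18.98,   4.24,  -0.16,   0.51]), 'tool_pos': array([ 324.96, -158.32,  303.02]), 'tool_rot': array([-3.14,  0.  , -2.91]), 'force': array([ 0.59, -0.26,  0.93]), 'wrist_torque': array([-0.02, -0.04, -0.02]), 'gripper_width': 0.002624744244117622}
```

```bash
python3 -m handwheel '[-2,3.5,0,0,0, -4,7,0,0,0, -6,10.5,0,0,0, -8,14,0,0,0, -10,17.5,0,0,0, -12,21,0,0,0, -13,24,0,0,0, -14,27,0,0,0]'; python3 -m handwheel '[-2,3.5,0,0,0, -4,7,0,0,0, -6,10.5,0,0,0, -8,14,0,0,0, -9,17,0,0,0, -10,20,0,0,0, -10.2,21,0,0,0, -10.2,21,0,0,0]';  python3 - <<'E'
from h import *
for P in(lid(150,1.03,70),lid(150,1.03,25),lid(150,1.03,8)): print(P,to_tool(P))
E
```

```text
t: 2.3
tool_pos: [399.7, 136.7, 302.6]
tool_rot: [3.141, 0.0, -2.911]
force: [0.1, 0.5, -0.7]
gripper_width: 0.006
t: 2.97
tool_pos: [451.1, 364.5, 301.2]
tool_rot: [-3.141, -0.001, -2.91]
force: [-0.4, -0.7, 0.5]
gripper_width: 0.007
[449.62 379.57 209.63] [-0.21  1.51  9.16]
[459.17 342.19 186.47] [-0.29 -2.35 11.48]
[462.77 328.07 177.71] [-0.31 -3.81 12.35]
```

```bash
python3 -m handwheel '[0,0.5,3,0,0, -0.2,1,6,0,0, -0.2,1.5,9,0,0, -0.2,1.5,9.2,0,0, -0.2,1.5,9.2,0,0, -0.2,1.5,9.2,0,0]';  python3 - <<'E'
from h import *
print(robot.sense()["force"])
for a in np.arange(1.05,-.01,-.15): print(round(a,2),to_tool(lid(142,a,5)+15*Y*min(1,a/.5)), to_tool(lid(142,a,0)))
E
```

```text
t: 3.47
tool_pos: [450.8, 377.2, 212.6]
tool_rot: [3.141, 0.003, -2.912]
force: [-0.2, 0.1, 0.4]
gripper_width: 0.005
[-0.17  0.09  0.4 ]
1.05 [ 0.   -3.16  4.19] [-0.04 -5.09  4.44]
0.9 [-0.03 -4.96  5.32] [-0.07 -6.85  5.63]
0.75 [-0.06 -6.58  6.71] [-0.1  -8.42  7.08]
0.6 [-0.08 -7.97  8.33] [-0.12 -9.75  8.74]
0.45 [-0.11 -9.25 10.13] [ -0.14 -10.82  10.58]
0.3 [ -0.13 -10.55  12.08] [ -0.15 -11.6   12.56]
0.15 [ -0.14 -11.55  14.14] [ -0.15 -12.07  14.63]
-0.0 [ -0.15 -12.23  16.25] [ -0.15 -12.24  16.75]
```

```bash
python3 -m handwheel '[0,-0.5,2.5,0,0, 0,-1.5,4.5,0,0, 0,-2.8,4.8,0,0, 0,-4,5.2,0,0, 0,-5,5.6,0,0, 0,-5.8,6.2,0,0, 0,-6.6,6.9,0,0, 0,-7.3,7.6,0,0]'
python3 -m handwheel '[0,-0.7,0.8,0,0, 0,-1.3,1.7,0,0, -0.05,-1.9,2.6,0,0, -0.05,-2.5,3.5,0,0, -0.05,-3.0,4.3,0,0, -0.05,-3.4,5,0,0, -0.05,-3.7,5.6,0,0, -0.05,-3.9,6.1,0,0]'
python3 - <<'E'
from h import *
cam("side","pics/s2.png");cam("top","pics/t2.png")
s=cv2.imread("pics/s2.png");t=cv2.imread("pics/t2.png")
o=np.hstack([cv2.resize(s[130:290,250:350],None,fx=3.7,fy=3.7)[:590],cv2.resize(t[150:250,215:315],None,fx=4,fy=4)[:400].repeat(1,0) if 0 else cv2.copyMakeBorder(cv2.resize(t[150:250,215:315],None,fx=4,fy=4),0,190,0,0,0)])
cv2.imwrite("pics/crop2.png",o)
g=robot.sense();p=g["tool_pos"];print(g["force"],(p-HINGE)@Y,(p-HINGE)[2],(p-HOLE)@X)
E
```

```text
t: 4.13
tool_pos: [467.5, 305.9, 135.3]
tool_rot: [3.141, 0.002, -2.912]
force: [0.1, 0.8, 1.5]
gripper_width: 0.004
t: 4.8
tool_pos: [475.7, 267.9, 72.6]
tool_rot: [-3.141, -0.001, -2.912]
force: [-0.3, 0.7, 0.6]
gripper_width: 0.007
[-0.2  -0.28  0.76] -132.01474417877404 27.446192073688735 -2.740254620955862
```

View pics/crop2.png

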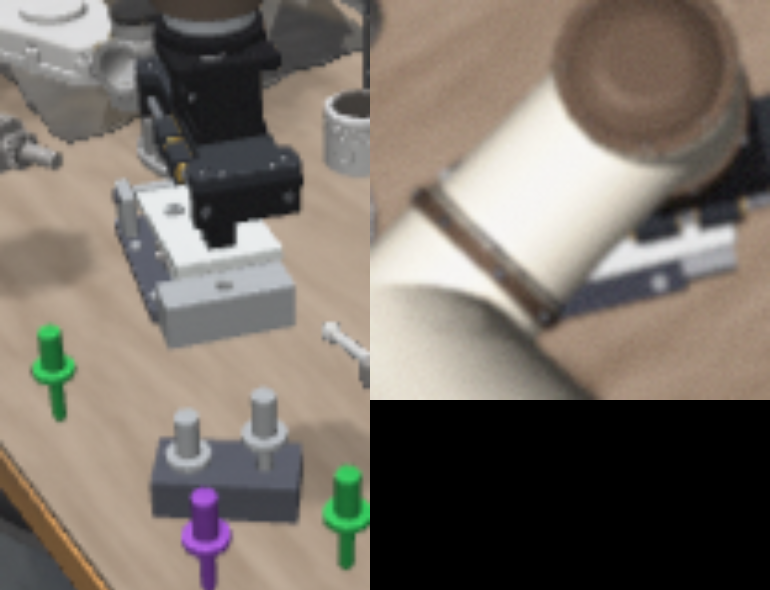

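The crop shows the lid swung most of the way down, with the fingertips on it next to its hole. The last part is pressed down slowly.

```bash
python3 -m handwheel '[0,-0.1,0.5,0,0, 0,-0.15,1,0,0, 0,-0.15,1.3,0,0, 0,-0.15,1.6,0,0, 0,-0.15,1.8,0,0, 0,-0.15,2.0,0,0, 0,-0.15,2.0,0,0, 0,-0.15,2,0,0]'; python3 -m handwheel '[0,0,0.2,0,0, 0,0,0.3,0,0, 0,0,0.3,0,0]'
```

```text
t: 5.57
tool_pos: [476.3, 266.9, 53.7]
tool_rot: [-3.141, 0.0, -2.912]
force: [0.7, -1.8, 2.4]
gripper_width: 0.01
t: 5.82
tool_pos: [476.4, 266.9, 50.7]
tool_rot: [-3.141, 0.0, -2.912]
force: [0.5, -3.0, 3.8]
gripper_width: 0.003
```

```bash
python3 -m handwheel '[0,0,-3,0,0, 0,0,-7,0,0, 0.4,-2.5,-10.5,0,0.3, 0.8,-6,-12,0,0.8, 1.2,-9.5,-12,0,1, 1.6,-13,-12,0,1, 2,-16.5,-12,0,1, 2.3,-20,-12,0,1]'; python3 -m handwheel '[0,0,0,0,1, 0,0,0,0,1,0,0,0,0,1]' ; python3 - <<'E'
from h import *
s=cam("side","pics/s3.png");t=cam("top","pics/t3.png")
print(to_tool([500,65.5,62]))
s=cv2.imread("pics/s3.png")
cv2.imwrite("pics/crop3.png",cv2.resize(s[130:290,250:350],None,fx=3.7,fy=3.7))
E
```

```text
t: 6.48
tool_pos: [499.1, 66.0, 170.5]
tool_rot: [3.14, 0.001, -2.911]
force: [1.3, -0.4, -0.5]
gripper_width: 0.374
t: 6.73
tool_pos: [499.4, 67.3, 170.3]
tool_rot: [3.141, 0.0, -2.912]
force: [-0.4, 0.5, 0.9]
gripper_width: 0.601
[ 0.   -0.26 10.84]
```

View pics/crop3.png

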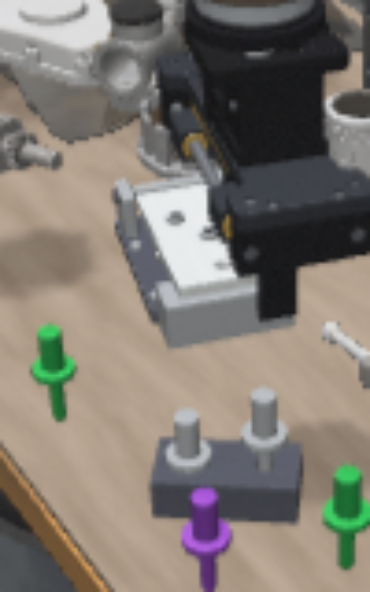

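The crop shows the lid down and slightly ajar, with the open gripper above the long pin. Now I descend.

```bash
python3 -m handwheel '[0,-0.25,1,0,1, 0,-0.25,3,0,1, 0,-0.25,6,0,0.8, 0,-0.25,8.5,0,0.8, 0,-0.25,10,0,0.8, 0,-0.25,10.8,0,0.8, 0,-0.25,10.8,0,0.8, 0,-0.25,10.8,0,0.8]'; python3 -m handwheel '[0,0,0,0,0, 0,0,0,0,0, 0,0,0,0,0, 0,0,0,0,0, 0,0,0,0,0, 0,0,0,0,0, 0,0,0,0,0, 0,0,0,0,0]' 30;python3 - <<'E'
from h import *
s=cam("side","pics/s4.png");t=cam("top","pics/t4.png")
s=cv2.imread("pics/s4.png")
cv2.imwrite("pics/crop4.png",cv2.resize(s[180:280,270:370],None,fx=5,fy=5))
E
```

```text
t: 7.5
tool_pos: [500.2, 65.1, 62.5]
tool_rot: [-3.141, -0.0, -2.911]
force: [-0.2, 0.5, 1.1]
gripper_width: 0.797
t: 8.17
tool_pos: [500.0, 64.6, 62.6]
tool_rot: [3.142, 0.0, -2.912]
force: [-0.1, -0.6, 0.7]
gripper_width: 0.284
```

View pics/crop4.png

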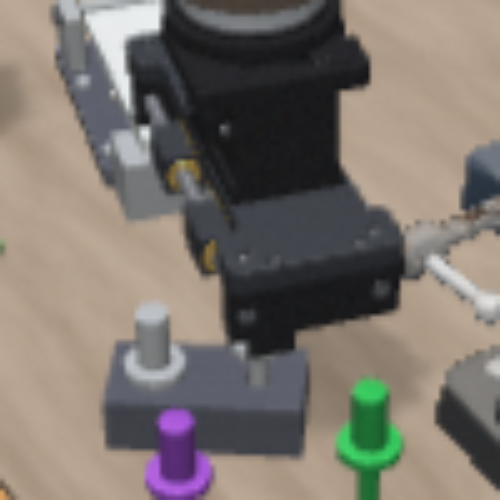

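The crop shows the fingers around the long pin, shank visible at (260,372), and still closing. I let them finish closing, then lift.

```bash
python3 -m handwheel '[0,0,0,0,0, 0,0,0,0,0, 0,0,0,0,0, 0,0,0,0,0, 0,0,0,0,0, 0,0,0,0,0]' 30; python3 -m handwheel '[0,0,-0.5,0,0, 0,0,-1.5,0,0, 0,0,-3,0,0, 0,0,-5,0,0, 0,0,-7,0,0, 0,0,-8,0,0, 0,0,-8,0,0, 0,0,-8,0,0]';python3 - <<'E'
from h import *
s=cam("side","pics/s5.png");t=cam("top","pics/t5.png")
s=cv2.imread("pics/s5.png")
cv2.imwrite("pics/crop5.png",cv2.resize(s[160:280,270:370],None,fx=5,fy=5,interpolation=cv2.INTER_CUBIC))
g=robot.sense();p=g["tool_pos"];print(proj(robot.read_camera("side"),p))
print(to_tool([480,260.6,p[2]]))
E
```

```text
t: 8.77
tool_pos: [500.0, 64.8, 62.6]
tool_rot: [3.141, 0.0, -2.912]
force: [-0.4, 1.7, -0.2]
gripper_width: 0.174
t: 9.43
tool_pos: [499.7, 64.5, 142.5]
tool_rot: [3.141, 0.0, -2.912]
force: [0.8, -0.6, -1.2]
gripper_width: 0.178
[319.87 218.51]
[-2.62 19.56 -0.03]
```

View pics/crop5.png

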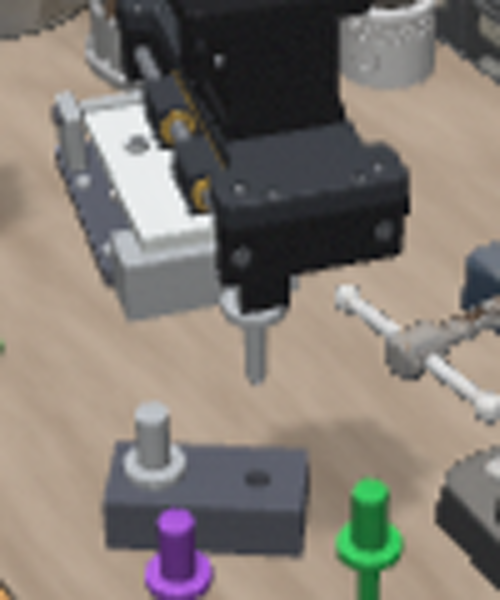

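```bash
python3 - <<'E'
from h import *
s=cam("side")
f=lambda x,y:(270+x/5-.4,160+y/5-.4)
P=plane(s,f(256.5,378),90);Q=plane(s,f(258,479),30);F=plane(s,f(253,312),138-6)
print("tip",P,"rackhole",Q,"flange",F,robot.sense()["tool_pos"], to_tool([480+500-P[0],260.6+64.5-P[1],100]))
E
```

```text
tip [500.54  68.32  90.  ] rackhole [500.    65.63  30.  ] flange [499.5   63.53 132.  ] [499.16  64.25 141.25] [-2.47 19.2   4.11]
```

```bash
python3 -m handwheel '[-0.2,2,0,0,0, -0.6,5,0,0,0, -1,8.5,0,0,0, -1.5,12,0,0,0, -2,15,0,0,0, -2.4,17.8,0,0,0, -2.55,19.2,0,0,0, -2.55,19.6,0,0,0]';python3 -m handwheel '[0,0,0,0,0,0,0,0.5,0,0, 0,0,1,0,0,0,0,1.5,0,0,0,0,2,0,0,0,0,2,0,0,0,0,2,0,0]'; python3 - <<'E'
from h import *
s=cam("side","pics/s6.png");t=cam("top","pics/t6.png")
s=cv2.imread("pics/s6.png")
cv2.imwrite("pics/crop6.png",cv2.resize(s[150:250,260:360],None,fx=6,fy=6,interpolation=cv2.INTER_CUBIC))
p=robot.sense()["tool_pos"];print(p,to_tool([479.7,260.6,60]))
E
```

```text
t: 10.3
tool_pos: [479.7, 263.3, 141.5]
tool_rot: [-3.141, -0.001, -2.909]
force: [-0.5, -0.4, -1.1]
gripper_width: 0.173
t: 10.88
tool_pos: [480.1, 260.6, 122.1]
tool_rot: [-3.141, -0.001, -2.912]
force: [0.2, -0.0, -1.0]
gripper_width: 0.174
[480.37 261.13 122.71] [ 0.08 -0.04  6.27]
```

View pics/crop6.png

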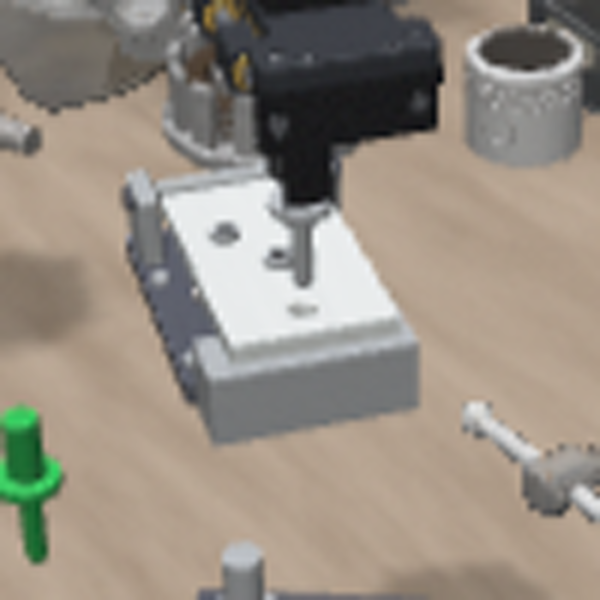

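```bash
python3 - <<'E'
from h import *
s=cam("side")
f=lambda x,y:(260+x/6-.4,150+y/6-.4)
print(plane(s,f(302.5,284),70),plane(s,f(302.5,309),57),plane(s,f(302.5,309),55.5))
E
```

```text
[480.14 262.61  70.  ] [479.65 261.37  57.  ] [479.67 263.61  55.5 ]
```

```bash
python3 -m handwheel '[0,0,0.4,0,0, 0,0,0.8,0,0, 0,0,1.2,0,0, 0,0,1.6,0,0, 0,0,2.0,0,0, 0,0,2.3,0,0]';python3 -m handwheel '[0,0,0.3,0,0, 0,0,0.6,0,0, 0,0,0.9,0,0, 0,0,1.2,0,0, 0,0,1.5,0,0, 0,0,1.7,0,0,0,0,1.7,0,0]'; python3 -m handwheel '[0,0,0.3,0,0, 0,0,0.6,0,0, 0,0,0.9,0,0, 0,0,1.2,0,0, 0,0,1.4,0,0, 0,0,1.4,0,0]'
```

```text
t: 11.53
tool_pos: [479.9, 261.1, 98.8]
tool_rot: [-3.141, -0.001, -2.912]
force: [-0.0, -0.2, -0.4]
gripper_width: 0.175
t: 12.12
tool_pos: [479.9, 261.0, 82.0]
tool_rot: [-3.141, -0.001, -2.912]
force: [0.4, 0.9, -0.8]
gripper_width: 0.176
t: 12.62
tool_pos: [480.0, 261.1, 68.1]
tool_rot: [-3.141, -0.001, -2.912]
force: [0.3, 0.7, 0.7]
gripper_width: 0.178
```

```bash
python3 -m handwheel '[0,0,0.1,0,0, 0,0,0.2,0,0, 0,0,0.3,0,0, 0,0,0.4,0,0, 0,0,0.5,0,0, 0,0,0.6,0,0,0,0,0.7,0,0,0,0,0.7,0,0]' 45; python3 -m handwheel '[0,0,0.1,0,0, 0,0,0.2,0,0, 0,0,0.3,0,0, 0,0,0.3,0,0]'
```

```text
t: 13.28
tool_pos: [480.2, 261.2, 61.6]
tool_rot: [-3.141, 0.0, -2.912]
force: [-0.0, -1.6, 3.1]
gripper_width: 0.169
t: 13.62
tool_pos: [480.2, 261.2, 58.6]
tool_rot: [-3.141, 0.0, -2.912]
force: [1.3, -1.9, 3.9]
gripper_width: 0.171
```

```bash
for i in 1 2; do python3 -m handwheel '[0,0,0.1,0,0, 0,0,0.1,0,0, 0,0,0.1,0,0]'; done
```

```text
t: 13.87
tool_pos: [480.4, 261.2, 57.9]
tool_rot: [-3.142, 0.0, -2.912]
force: [-0.0, -3.4, 5.6]
gripper_width: 0.172
t: 14.12
tool_pos: [480.5, 261.2, 57.2]
tool_rot: [-3.142, 0.001, -2.912]
force: [-1.1, -2.7, 6.7]
gripper_width: 0.171
```

```bash
python3 -m handwheel '[0,0,0.1,0,0, 0,0,0.2,0,0, 0,0,0.2,0,0,0,0,0.2,0,0]' 60;  python3 - <<'E'
from h import *
s=cam("side","pics/s7.png");t=cam("top","pics/t7.png")
s=cv2.imread("pics/s7.png");
cv2.imwrite("pics/crop7.png",cv2.resize(s[160:240,270:350],None,fx=7,fy=7,interpolation=cv2.INTER_CUBIC))
g=robot.sense();print(g["force"],g["tool_pos"])
E
```

```text
t: 14.45
tool_pos: [480.6, 261.3, 55.9]
tool_rot: [-3.142, 0.001, -2.911]
force: [-1.4, -4.5, 10.9]
gripper_width: 0.166
[-1.09 -2.88  9.91] [480.6  261.27  55.9 ]
```

View pics/crop7.png

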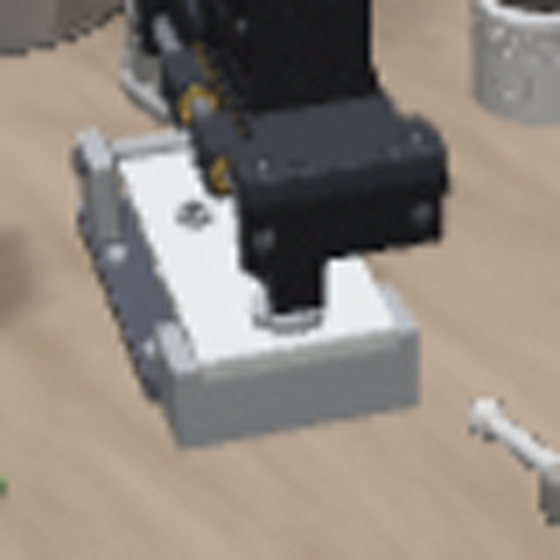

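```bash
for i in 1 2; do python3 -m handwheel '[0,0,0.1,0,0, 0,0,0.1,0,0, 0,0,0.1,0,0,0,0,0.1,0,0]'; done; python3 -c "
from cell import robot
s=robot.sense();print(s['wrist_torque'])"
```

```text
t: 14.88
tool_pos: [480.7, 261.2, 55.3]
tool_rot: [-3.142, 0.001, -2.911]
force: [-1.7, -3.7, 12.4]
gripper_width: 0.164
t: 15.22
tool_pos: [480.7, 261.3, 54.6]
tool_rot: [-3.142, 0.002, -2.911]
force: [-2.0, -4.9, 14.4]
gripper_width: 0.169
[-1.04435573  0.79182058  0.00576903]
```

```bash
python3 - <<'E'
from h import *
c=cam("side","pics/s8.png")
for n in("s6","s7","s8"):
    g=cv2.imread(f"pics/{n}.png").astype(int).sum(2)//3
    for x in(302,318): print(n,x,g[202:222,x])
for a in(.05,0.0):
    for r,o in((162,5),(162,-5)): print(a,o,[proj(c,lid(r,a,o,x)) for x in(-33,0)])
print([proj(c,HOLE-17.5*Y+x*X) for x in(-33,0)])
E
```

```text
s6 302 [234 233 233 232 231 178 153 152 179 189 140 116 118 117 117 117 118 118
 116 117]
s6 318 [235 235 184 156 153 179 189 139 116 116 117 116 116 117 116 117 117 114
 151 162]
s7 302 [235 235 234 234 234 233 233 232 232 175 147 147 125 119 118 118 117 118
 116 117]
s7 318 [235 235 235 235 236 236 182 150 146 124 118 117 116 117 117 117 117 116
 152 163]
s8 302 [235 234 234 233 233 233 233 232 231 208 160 146 135 122 118 118 118 117
 116 116]
s8 318 [235 235 234 235 235 236 214 162 147 134 121 116 116 117 117 116 116 115
 151 164]
0.05 5 [array([300.61, 207.33]), array([312.31, 205.1 ])]
0.05 -5 [array([300.84, 210.44]), array([312.48, 208.19])]
0.0 5 [array([300.8 , 209.86]), array([312.45, 207.62])]
0.0 -5 [array([300.97, 212.85]), array([312.56, 210.6 ])]
[array([300.59, 212.53]), array([312.13, 210.3 ])]
```

```bash
python3 -m handwheel '[0,0,-0.1,0,0, 0,-0.05,-0.2,0,0, 0,-0.1,-0.25,0,0,0,-0.1,-0.25,0,0,0,-0.1,-0.25,0,0,0,-0.1,-0.25,0,0]';  python3 - <<'E'
from h import *
c=cam("side","pics/s9.png"); t=cam("top")
g=cv2.imread("pics/s9.png").astype(int).sum(2)//3
for x in(302,318): print(x,g[202:222,x])
g=robot.sense();print(g["force"],g["wrist_torque"],g["tool_pos"])
a=[cv2.resize(cv2.imread(f"pics/{n}.png")[180:225,285:335],None,fx=7.5,fy=7.5,interpolation=cv2.INTER_CUBIC) for n in("s6","s9")]
cv2.imwrite("pics/crop9.png",np.hstack(a))
E
```

```text
t: 15.77
tool_pos: [480.6, 261.1, 56.0]
tool_rot: [3.14, 0.002, -2.912]
force: [-1.6, 0.3, 7.6]
gripper_width: 0.166
302 [235 234 234 234 234 233 232 232 231 175 147 147 125 119 118 118 117 117
 116 117]
318 [235 235 235 235 235 236 181 150 146 124 116 116 117 117 118 117 117 115
 152 163]
[-1.25 -0.9   7.3 ] [-0.04  0.68 -0.02] [480.62 261.12  55.96]
```

View pics/crop9.png

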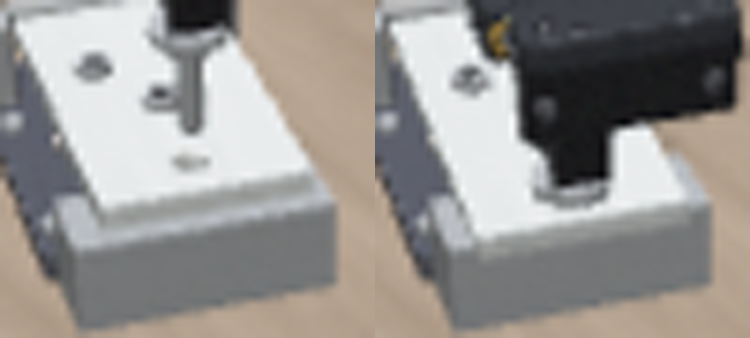

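```bash
python3 -m handwheel '[0,0,0.05,0,0,0,0,0.05,0,0,0,0,0.05,0,0,0,0,0.05,0,0]' && python3 -c "
from cell import robot
print(robot.sense()['force']);print(robot.sign_off())"
```

```text
t: 16.2
tool_pos: [480.7, 261.1, 55.8]
tool_rot: [3.14, 0.002, -2.911]
force: [-3.4, -1.6, 9.7]
gripper_width: 0.173
[-3.434703   -1.57240827  9.65553612]
the job is handed in; nothing more can be done
None
```

I swung the lid down, took the long steel pin from the rack, and pushed it through the lid hole into the base hole. I handed the job in at 16.2 s with the gripper still on the pin, set to 60 N grip and pressing down with about 10 N. No verdict was reported.

**Last checks:**
- **Pin:** in the last picture the flange bears on the lid. From the heights, the tip should be about 30 mm or more below the mouth of the base hole.
- **Lid:** its front edge moved down about 4 px from ajar to pressed. The push was about twice the 5 N said to shut it.
- **Short pin:** it was still in the rack in the picture taken after I lifted the long pin. I did not look at it again after that.
- **Piston, bearing and clutch basket:** I did not check these at the end. I felt no contact with them on the way.

**Disagreement:** my camera model predicted only about 2.5 px of edge movement for a fully shut lid. Pressed harder, at up to 14 N, the tool and the lid edge still gave way slightly instead of stopping dead. I took that as a slightly springy stop and eased back to about 8–10 N.

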